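Fetch the label slips out of the crowded organiser

ROBOT

A 6-joint arm with a two-finger parallel gripper is mounted at the origin on a cart in front of the work surface, level with it; the furniture and walls round the work are solid. World frame = base frame: x ahead of the robot, y to its left, z up, the work surface at z = 0. Lengths are in mm, angles in rad, forces in N, time in s.
With the tool pointing down it reaches from about 325 to 900 mm from the base axis. Payload 6.1 kg.
Tool frame: the origin (TCP) lies on the centre line of the jaws, within the pads' length; the fingertips stand 8 mm ahead of it and the grasp point (between the pads) lies 11 mm behind it; z points along the fingers, y is the line along which they close (so a half turn about z gives the same grasp; the last joint's range is limited). The gripper opens to 87 mm and grips with 3 to 60 N. Pads are 19 mm wide; open, the fingers measure 117 mm over their backs; the gripper's body (75 mm by 190 mm) begins 51 mm behind the grasp point.
Start: joints at [-1.356, 0.22, 1.526, -0, 1.395, -0.126], TCP at [208.893, -589.049, 230.538] pointing down, gripper open.
Joint ranges: [-2.98, 2.98], [-0.91, 2.08], [0.09, 2.57], [-1.24, 4.39], [0.2, 2.65], [-2.68, 2.68]. Speed limits (rad/s): [2.57, 2.57, 3.01, 3.14, 3.14, 3.14].

INTERFACE

Orientations are given as a unit quaternion [x, y, z, w].
In Python, from station import arm gives the robot as it stands.
- The arm moves only by the tool step_arm, never from a script. Its argument "plan" is a list of rows, each a list of 7 numbers: the finger opening in m, from 0 to 0.087, then the shift along the tool's x, y, z in m, then the turn, a rotation vector about the tool's x, y, z in rad. In form: [[jaw, dx, dy, dz, ax, ay, az], ...]. A call has 1 to 10 rows; each row shifts and turns the commanded pose from where the row before left it, along the tool's axes as they then stand; what a row does not reach is not made up. A row lasts 1/8 s, in which the tool goes at most 62.5 mm and 10.7 degrees, less where a joint would pass 70% of its speed; a pose out of reach is approached as far as the arm can. A call with a gripper value outside its range is refused whole. The fingers move at their own pace and stop on an object; "newtons" is the grip in N (left out, the last holds). Time passes only in rows, so rows that do not move let the fingers close. It gives the time, the measured TCP pose, the force, the opening and the grip force at its end, in the units of the state.
- arm.observe(): the state, without advancing time (a new reading comes with each control period).
- arm.grab_frame(name): name is "scene" or "side" or "wrist"; returns a dict with "img" (400x640x3 uint8, red, green, blue), "range_z" (400x640 float32, mm along the optical axis (not along the pixel's ray), 0 where there is no reading), "fovy" (degrees; the focal length in pixels is half the picture's height over the tangent of half this angle, whatever the lens; pixels are square), "cx", "cy" (the principal point, pixels), "T" (4x4, takes a point from camera to world coordinates). Camera axes: x right, y up, looking along -z (the intrinsics and any distortion apply to the point x, -y, -z); pixel columns grow to the right and rows downward; lengths in mm; the calibration is good to about 2 mm. A picture is of the moment at which its call begins.
- arm.close_job(): hands the job in; it is judged then, once.
The state is a dict: "clock": time; "q": joint angles; "joint_vel": joint speeds; "tau": joint torques, N m; "tcp_pos": TCP position; "eef_rot": TCP orientation; "wrist_force": force on the tool from outside, world axes, zero at the start; "moment": the same for the moment, N m; "grip_width": finger opening in mm; "grip_force": force on a finger pad.
Only numpy, scipy, OpenCV 4.12 (cv2) and the standard library are available. Lean on these libraries where they do the work, as an engineer would, in place of code of your own. Each camera call takes 0.05 s, during which the arm holds its last target. There are 200 camera calls.

TASK

Get the banded bundle of white label slips out of the wooden organiser and lay it flat in the middle of the green writing mat, its long side along the mat's long side. First clear what is in the way onto the grey tray: the black loupe that lies on the slips (lift it off without dragging the slips along) and the red-capped and blue-capped vials crowding their sides; all three must stand upright in the tray, with the slips still where they were, before you fetch the slips, and must stay there until the slips lie on the mat. Then put the organiser in order: stand each of the two vials upright in the middle of the organiser's pad of its own cap colour (whichever pad it stood on before) and set the loupe flat in the middle of the emptied bay between them; leave the white-capped vial alone.

Things in the scene. Friction and masses are not known exactly. Their poses are not given: they have to be found in the camera images.
- labels_mid (a point): bundle of white label slips with an orange band, 48 (x) x 65 (y) x 12 mm high; lies in the organiser's bay at the start. The point is its centre, half-way up (6 mm over its underside); y along its long side, z up. Take it across its 48 mm width.
- loupe_mid (a point): black round stand loupe, 38 mm across, 20 mm high, starts lying on top of the label bundle. The point is its centre, half-way up (10 mm over its underside), z up.
- vial_red_mid (a point): clear sample vial with a red push cap, 28 mm across, 52 mm high (body 26 mm across up to 40 mm, cap 28 mm above it); the point is on its axis half-way up, 26 mm over its underside, z up. Stands on one of the organiser's two pads at the start.
- vial_blue_mid (a point): clear sample vial with a blue push cap, 28 mm across, 52 mm high (body 26 mm across up to 40 mm, cap 28 mm above it); the point is on its axis half-way up, 26 mm over its underside, z up. Stands on the organiser's other pad at the start.
- vial_white_mid (a point): clear sample vial with a white push cap, 28 mm across, 52 mm high (body 26 mm across up to 40 mm, cap 28 mm above it); the point is on its axis half-way up, 26 mm over its underside, z up. A bystander at the far left of the table, to be left alone.
- organiser: fixed wooden board, 146 (x) x 110 (y) mm, top 10 mm above the table; the origin is the centre of its underside, z up. Its bay is the middle of the board: 58 mm of bare wood between the two pads along x, and 78 mm along y between two low lips (7 mm thick, 56 mm long, their tops 19.5 mm above the table, inner faces 39 mm from the centre).
- pad_red: flat red pad on the organiser, 30 (x) x 64 (y) x 1.5 mm, its centre 44 mm from the organiser's centre along the organiser's x axis, on one side or the other; origin at the centre of its underside, 10 mm above the table; the vial on it stands 11.5 mm above the table.
- pad_blue: flat blue pad on the organiser, the same size, on the opposite side.
- tray: fixed grey plastic tray, 180 (x) x 96 (y) mm, rim 12 mm high, walls 4 mm; inside 172 x 88 mm, floor 4 mm above the table; the origin is the centre of its underside, x along its long side.
- mat: fixed flat green writing mat, 90 (x) x 115 (y) x 3 mm; the origin is the centre of its underside, y along its long side.
There are look-alikes about, which are no part of the job. What is shaped like the part that bears loupe_mid but orange, purple or turquoise is not meant.

How it is judged (in metres and radians):
On the way, in this order (a step that is already met when the one before it is completed fails the run):
1. loupe, red-capped and blue-capped vial all stand upright in the grey tray, let go, the slips not shifted by 10 mm (x of loupe_mid in the frame of tray between -0.085 and 0.085 m and y of loupe_mid in the frame of tray between -0.043 and 0.043 m and height (world z) of loupe_mid below 0.022 m and angle between each of loupe_mid, vial_red_mid, vial_blue_mid's own z axis and vertical below 0.15 rad and x of vial_red_mid in the frame of tray between -0.085 and 0.085 m and y of vial_red_mid in the frame of tray between -0.043 and 0.043 m and height (world z) of each of vial_red_mid, vial_blue_mid below 0.038 m and x of vial_blue_mid in the frame of tray between -0.085 and 0.085 m and y of vial_blue_mid in the frame of tray between -0.043 and 0.043 m and linear speed of each of labels, loupe, vial_red, vial_blue below 0.02 m/s and distance of labels_mid from where it was at the start of the episode below 0.01 m and contact force between the fingers and labels below 0.05 N and contact force between the fingers and loupe below 0.05 N and contact force between the fingers and vial_red below 0.05 N and contact force between the fingers and vial_blue below 0.05 N), for 0.2 s.
2. the slips lie on the green mat, let go, while the three others stand in the tray (horizontal distance between labels_mid and mat below 0.012 m and angle between the y axis of labels_mid and the y axis of mat, either way round below 0.2 rad and height (world z) of labels_mid below 0.014 m and angle between labels_mid's own z axis and vertical below 0.1 rad and x of loupe_mid in the frame of tray between -0.085 and 0.085 m and y of loupe_mid in the frame of tray between -0.043 and 0.043 m and height (world z) of loupe_mid below 0.022 m and angle between each of loupe_mid, vial_red_mid, vial_blue_mid's own z axis and vertical below 0.15 rad and x of vial_red_mid in the frame of tray between -0.085 and 0.085 m and y of vial_red_mid in the frame of tray between -0.043 and 0.043 m and height (world z) of each of vial_red_mid, vial_blue_mid below 0.038 m and x of vial_blue_mid in the frame of tray between -0.085 and 0.085 m and y of vial_blue_mid in the frame of tray between -0.043 and 0.043 m and linear speed of each of labels, loupe, vial_red, vial_blue below 0.02 m/s and contact force between the fingers and labels below 0.05 N), for 0.2 s.
At the end, for the whole second after the job is handed in: Slips flat on the green mat, within 12 mm of its centre and 0.2 rad of its long side; each vial upright within 12 mm of the centre of the pad of its cap colour; loupe flat on the board within 12 mm of the organiser's centre; all released and at rest (horizontal distance between labels_mid and mat below 0.012 m and angle between the y axis of labels_mid and the y axis of mat, either way round below 0.2 rad and height (world z) of labels_mid below 0.014 m and angle between each of labels_mid, vial_red_mid, vial_blue_mid, loupe_mid's own z axis and vertical below 0.1 rad and horizontal distance between vial_red_mid and pad_red below 0.012 m and height (world z) of each of vial_red_mid, vial_blue_mid below 0.043 m and horizontal distance between vial_blue_mid and pad_blue below 0.012 m and horizontal distance between loupe_mid and organiser below 0.012 m and height (world z) of loupe_mid below 0.026 m and linear speed of each of labels, loupe, vial_red, vial_blue below 0.02 m/s); the robot touches nothing.
It fails at once if the white-capped vial is moved by more than 20 mm or knocked over (distance of vial_white_mid from where it was at the start of the episode above 0.02 m or angle between vial_white_mid's own z axis and vertical above 0.4 rad).
It also fails if it takes over 134 s, if anything falls off the work surface, if the arm or the gripper's body presses on something with over 40 N, if the wrist force passes 120 N, or if a joint passes its speed limit or range.

## Working session

There is one attempt and no reset: what is moved stays moved. The work goes in short steps, Python scripts to look and compute and a tool call to move; the robot and the scene stay as the last step left them, time stands still between calls to the robot, and variables do not carry over. Pictures are saved under pics/ and viewed, at most 14 in all, crops included, and the job is handed in when it is done.

Besides the shell and the picture viewer there is one more tool, called after "Emit:" by a JSON object that holds its "op" and its "data". step_arm: Moves the arm, as the interface text tells. Its arguments: {"type":"object","properties":{"plan":{"type":"array"},"newtons":{"type":"number"}},"required":["plan"]}

```bash
mkdir -p pics; ls; cat > h.py <<'E'
import numpy as np, cv2, math
from station import arm
def grab(n,save=None):
    f=arm.grab_frame(n)
    if save: cv2.imwrite(f'pics/{save}.png',f['img'][:,:,::-1])
    return f
def K(f):
    h=f['img'].shape[0]; return h/2/math.tan(math.radians(f['fovy'])/2)
def ray(f,u,v):
    k=K(f); d=np.array([(u-f['cx'])/k,-(v-f['cy'])/k,-1.0]); T=np.array(f['T']); return T[:3,3],T[:3,:3]@d
def onplane(f,u,v,z):
    o,d=ray(f,u,v); return o+d*(z-o[2])/d[2]
def pts(f):
    k=K(f); h,w=f['range_z'].shape; V,U=np.mgrid[:h,:w]; r=f['range_z']
    P=np.stack([(U-f['cx'])/k*r,-(V-f['cy'])/k*r,-r],-1); T=np.array(f['T'])
    return P@T[:3,:3].T+T[:3,3]
E
python3 - <<'E'
from h import *
print(arm.observe())
for n in('scene','side','wrist'):
    f=grab(n,n+'0'); print(n,{k:v for k,v in f.items() if k not in('img','range_z')})
E
```

```text
pics
{'clock': 0.0, 'q': array([-1.35607555e+00,  2.21220082e-01,  1.52764571e+00,  2.08394644e-05,
        1.39468476e+00, -1.26087212e-01]), 'joint_vel': array([ 1.98660179e-03, -4.11853399e-05, -9.56234942e-04,  5.25958361e-04,
       -2.39848791e-04,  6.33745365e-04]), 'tau': array([ 7.33835896e-04, -4.94606209e+01, -3.87376177e+01,  7.01227854e-02,
        5.73292037e-02, -1.79407421e-04]), 'tcp_pos': array([ 208.78355757, -588.44253245,  229.42267386]), 'eef_rot': array([ 9.85516177e-01,  1.69578615e-01, -3.31228204e-05, -9.78438926e-04]), 'wrist_force': array([-0.26986433,  0.31983611,  0.12973414]), 'moment': array([ 0.00427473, -0.03223509,  0.06555215]), 'grip_force': 0.0, 'grip_width': 87.0247572152363}
scene {'fovy': 46.30390071143431, 'cx': 307.5768733945119, 'cy': 198.36384009298956, 'T': array([[-8.47385181e-01,  3.60379506e-01, -3.89955082e-01,
         1.74144295e+02],
       [-5.30956703e-01, -5.81784536e-01,  6.16126394e-01,
         2.91882890e+02],
       [-4.83051035e-03,  7.29145641e-01,  6.84341509e-01,
         6.40496335e+02],
       [ 0.00000000e+00,  0.000
[... 219 characters left out ...]
04120e+02],
       [-1.00503446e-01,  5.09598151e-01, -8.54522546e-01,
        -9.55554370e+02],
       [ 7.26489276e-03,  8.59224242e-01,  5.11547577e-01,
         4.97226814e+02],
       [ 0.00000000e+00,  0.00000000e+00,  0.00000000e+00,
         1.00000000e+00]])}
wrist {'fovy': 59.79823087747947, 'cx': 315.0912840925194, 'cy': 199.04753871001208, 'T': array([[ 3.35226645e-01,  9.04390044e-01,  2.64010880e-01,
         2.79879606e+02],
       [-9.42136459e-01,  3.22214574e-01,  9.25022158e-02,
        -5.63212854e+02],
       [-1.41007035e-03, -2.79743484e-01,  9.60073745e-01,
         3.83566681e+02],
       [ 0.00000000e+00,  0.00000000e+00,  0.00000000e+00,
         1.00000000e+00]])}
```

View pics/scene0.png

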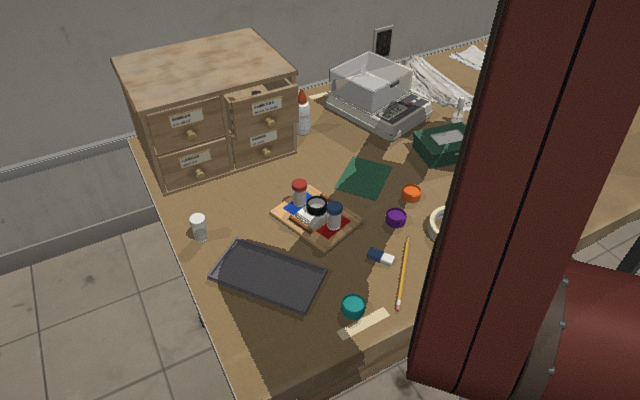

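View pics/side0.png

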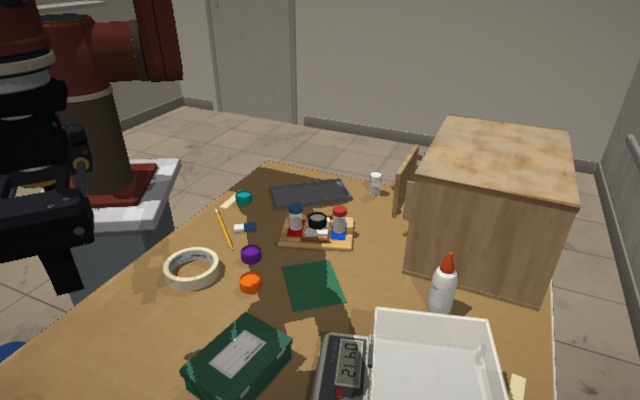

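View pics/wrist0.png

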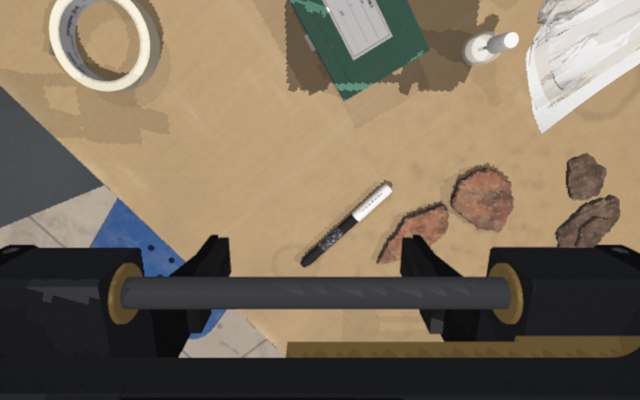

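Scene: the red-capped vial (300,190) stands on the blue pad and the blue-capped vial (334,215) on the red pad, so they must swap. The black loupe is at (317,206) on the slips. The tray is at (268,275), the mat at (364,177) and the white vial at (198,226). The look-alikes are orange (411,193), purple (396,217) and turquoise (353,306). Only the black one on the slips fits. In the side view it is at (318,220).

```bash
cat > m.py <<'E'
from h import *
def comps(f,lo,hi,zlo,zhi,amin=30,roi=None):
    hsv=cv2.cvtColor(f['img'],cv2.COLOR_RGB2HSV); P=pts(f)
    m=cv2.inRange(hsv,np.array(lo),np.array(hi))>0
    m&=(f['range_z']>0)&(P[...,2]>zlo)&(P[...,2]<zhi)&(P[...,0]>250)&(P[...,0]<900)&(abs(P[...,1])<450)
    n,l,s,c=cv2.connectedComponentsWithStats(m.astype(np.uint8)); out=[]
    for i in range(1,n):
        if s[i,4]>=amin: out.append((s[i,4],c[i].round(),P[l==i]))
    return out
def rect(Q):
    (cx,cy),(w,h),a=cv2.minAreaRect(Q[:,:2].astype(np.float32)); return [round(float(x),1) for x in(cx,cy,w,h,a)]
E
python3 - <<'E'
from m import *
for n in('scene','side'):
    f=grab(n); print(n)
    P=pts(f)
    for nm,lo,hi,zl,zh in (('green',(70,80,20),(95,255,140),-10,15),('tray',(100,10,20),(150,110,110),-5,25),('redcap',(0,120,60),(8,255,255),45,75),('bluecap',(100,90,20),(125,255,255),45,75),('bluepad',(105,130,60),(125,255,255),2,25),('redpad',(0,150,40),(8,255,255),2,25),('black',(0,0,0),(180,120,60),30,60)):
        for a,c,Q in comps(f,lo,hi,zl,zh): print(nm,a,c,rect(Q),'med',np.median(Q,0).round(1),'zp95',np.percentile(Q[:,2],[5,95]).round(1))
    for nm,(u,v) in (dict(loupe=(317,198),table=(300,150)) if n=='scene' else dict(loupe=(318,216))).items(): print(nm,P[v,u].round(1))
f=grab('scene'); c=f['img'][160:320,180:400,::-1]; c=cv2.resize(c,None,fx=3.5,fy=3.5,interpolation=cv2.INTER_CUBIC); cv2.imwrite('pics/crop1.png',c)
E
```

```text
scene
green 1396 [363. 178.] [472.4, -397.4, 88.2, 115.8, 7.8] med [ 472.2 -394.     3.5] zp95 [1.6 5.4]
green 99 [352. 315.] [336.4, -89.3, 35.3, 12.9, 17.3] med [333.5 -85.7   9.3] zp95 [ 3.4 14.5]
redcap 167 [299. 185.] [539.2, -254.7, 27.0, 28.5, 9.7] med [ 537.5 -251.8   62.7] zp95 [54.9 64.3]
bluecap 172 [334. 207.] [452.8, -235.4, 26.9, 26.2, 12.9] med [ 451.4 -232.7   63.2] zp95 [57.  64.8]
bluepad 112 [292. 208.] [544.1, -236.6, 24.9, 28.1, 82.3] med [ 544.  -235.2   11.8] zp95 [ 9.9 13.9]
redpad 211 [332. 228.] [454.2, -236.8, 64.9, 31.4, 77.5] med [ 450.8 -221.9   11.9] zp95 [10.2 13.7]
black 144 [317. 207.] [492.1, -241.0, 35.4, 50.5, 29.5] med [ 489.7 -235.2   39.5] zp95 [31.3 42.9]
loupe [ 503.5 -261.8   36.9]
table [ 636.9 -408.8    1.5]
side
green 93 [244. 201.] [345.3, -116.9, 34.9, 13.2, 1.1] med [ 346.7 -119.4    7.8] zp95 [ 0.5 14.2]
green 1988 [312. 283.] [476.9, -400.7, 87.4, 108.6, 7.8] med [ 477.6 -403.7    2.9] zp95 [1.5 4.3]
tray 627 [307. 193.] [492.4, -89.1, 164.1, 99.7, 7.7] med [496.7 -89.3   4.1] zp95 [ 2.3 10.9]
redcap 136 [339. 211.] [544.8, -259.0, 26.6, 26.8, 35.5] med [ 543.2 -264.6   62.3] zp95 [53.3 64.1]
bluecap 128 [295. 208.] [457.3, -242.4, 24.7, 24.6, 81.4] med [ 457.1 -246.3   61.7] zp95 [53.6 64. ]
bluepad 79 [249. 227.] [362.5, -224.8, 21.7, 16.3, 11.3] med [ 364.1 -228.9   10.1] zp95 [ 2.9 12.7]
bluepad 100 [338. 235.] [539.5, -275.2, 28.0, 28.9, 73.5] med [ 538.9 -277.9   11.4] zp95 [ 9.8 13.1]
redpad 121 [295. 232.] [456.9, -246.1, 69.7, 31.4, 79.4] med [ 455.6 -258.8   11.3] zp95 [ 9.8 13.1]
black 123 [316. 220.] [499.7, -249.4, 38.7, 34.2, 84.0] med [ 498.8 -262.7   37.4] zp95 [30.3 41.2]
loupe [ 503.  -246.4   39.6]
```

View pics/crop1.png

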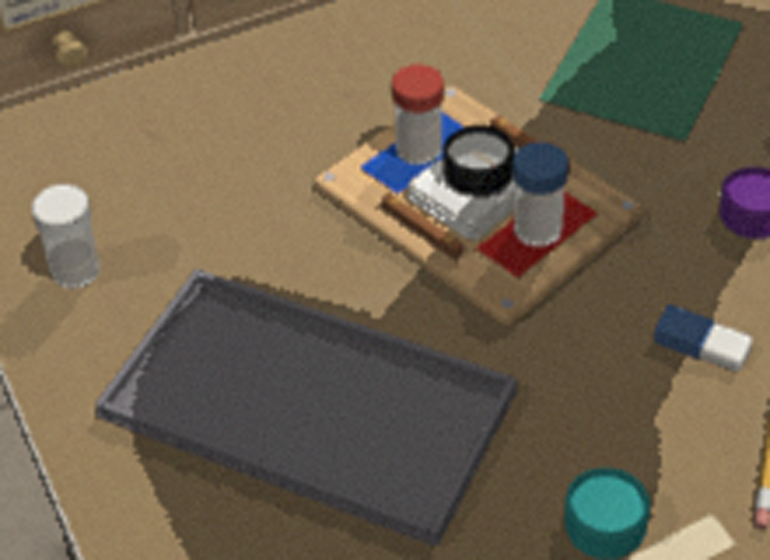

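The crop confirms the black loupe lying on the slips between the two vials. I'll move above the organiser for a close look.

Emit:
{"op": "step_arm", "data": {"plan": [[0.087,0.048,-0.028,0,0,0,0],[0.087,0.048,-0.028,0,0,0,0],[0.087,0.048,-0.028,0,0,0,0],[0.087,0.048,-0.028,0,0,0,0],[0.087,0.048,-0.028,0,0,0,0],[0.087,0.048,-0.028,0,0,0,0],[0.087,0.048,-0.028,0,0,0,0],[0.087,0.048,-0.028,0,0,0,0.18],[0.087,0,0,0,0,0,0.185],[0.087,0,0,0,0,0,0.185]]}}

```text
clock: 1.55
tcp_pos: [495.6, -249.7, 230.5]
eef_rot: [0.995, -0.104, -0.0, 0.0]
wrist_force: [-0.2, -0.7, -0.4]
grip_width: 87.3
grip_force: 0.0
```

```bash
cat >> h.py <<'E'
def state():
    s=arm.observe(); q=s['eef_rot']; from scipy.spatial.transform import Rotation as R
    M=R.from_quat(q).as_matrix(); yaw=math.degrees(math.atan2(M[1,0],M[0,0]))
    print('t',round(s['clock'],2),'tcp',s['tcp_pos'].round(1),'yaw',round(yaw,1),'zax',M[:,2].round(3),'w',round(s['grip_width'],1),'gf',round(s['grip_force'],1),'wf',s['wrist_force'].round(1)); return s,M
def delta(M,s,x,y,z):
    d=M.T@(np.array([x,y,z])-s['tcp_pos']); print('tool delta',d.round(1)); return d
E
python3 - <<'E'
from m import *
state(); f=grab('wrist','w1')
for nm,lo,hi,zl,zh in (('green',(70,80,20),(95,255,140),-10,15),('redcap',(0,120,60),(8,255,255),45,75),('bluecap',(100,90,20),(125,255,255),45,75),('bluepad',(105,130,60),(125,255,255),2,25),('redpad',(0,150,40),(8,255,255),2,25),('black',(0,0,0),(180,120,60),30,60),('tray',(100,10,20),(150,110,110),-5,25)):
    for a,c,Q in comps(f,lo,hi,zl,zh,100): print(nm,a,c,rect(Q),'zp',np.percentile(Q[:,2],[5,50,95]).round(1))
E
```

```text
t 1.55 tcp [ 495.6 -249.7  230.5] yaw -12.0 zax [-0.  0. -1.] w 87.3 gf 0.0 wf [-0.2 -0.7 -0.4]
redcap 697 [312. 133.] [539.9, -256.4, 27.2, 25.7, 6.9] zp [61.7 63.  64.1]
bluecap 602 [311. 222.] [453.9, -237.9, 24.7, 26.8, 78.5] zp [57.6 62.9 64.3]
bluepad 462 [291. 127.] [543.0, -238.6, 27.5, 28.3, 77.8] zp [10.4 11.6 12.7]
bluepad 479 [332. 127.] [536.4, -270.3, 32.7, 28.2, 78.6] zp [10.3 11.6 12.9]
redpad 848 [312. 206.] [454.3, -237.8, 63.3, 28.4, 78.2] zp [10.2 11.5 12.9]
black 176 [312. 171.] [497.1, -248.3, 34.4, 35.8, 79.4] zp [33.1 40.5 43. ]
tray 10976 [168. 188.] [495.3, -87.6, 176.8, 96.0, 8.3] zp [ 2.7  4.1 11.4]
```

View pics/w1.png

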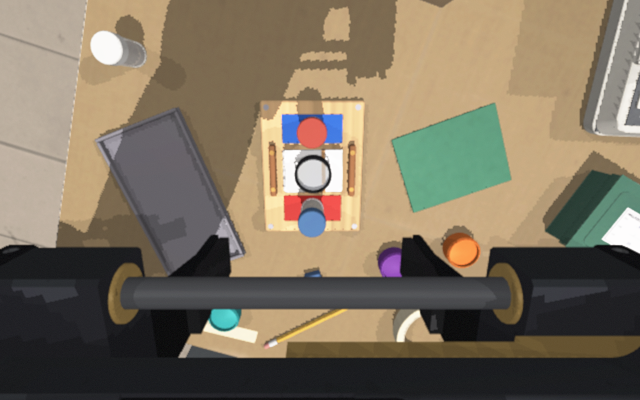

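The wrist view from straight above shows the organiser (312,165) with the loupe ring (312,171), the red cap (312,133) on blue and the blue cap (312,222) on red. The tray is at (168,188) and the mat at (452,157). I'll measure the mat, slips and board here, then set up the loupe grasp.

```bash
python3 - <<'E'
from m import *
f=grab('wrist'); s,M=state()
for nm,lo,hi,zl,zh in (('mat',(60,60,40),(95,255,255),-5,9),('black',(0,0,0),(180,255,70),30,60),('white',(0,0,120),(180,60,255),17,27)):
    for a,c,Q in comps(f,lo,hi,zl,zh,60): print(nm,a,c,rect(Q),'zp',np.percentile(Q[:,2],[5,50,95]).round(1))
P=pts(f); m=(P[...,2]>6)&(P[...,2]<22)&(abs(P[...,0]-497)<95)&(abs(P[...,1]+247)<75); n,l,st,c=cv2.connectedComponentsWithStats(m.astype(np.uint8)); i=1+np.argmax(st[1:,4]); print('board',rect(P[l==i]))
m=(P[...,2]>34)&(P[...,2]<48)&(np.hypot(P[...,0]-497,P[...,1]+247)<27); print('loupe',rect(P[m]),cv2.minEnclosingCircle(P[m][:,:2].astype(np.float32)))
delta(M,s,497,-247.5,33)
E
```

```text
t 1.65 tcp [ 495.2 -250.4  230.5] yaw -11.8 zax [-0.  0. -1.] w 86.9 gf 0.0 wf [ 0.2 -0.5  0.1]
mat 7666 [449. 157.] [473.6, -400.1, 88.7, 113.1, 8.3] zp [1.8 3.1 4.4]
black 109 [312. 161.] [507.6, -248.2, 34.3, 14.7, 89.9] zp [32.8 40.4 42.5]
black 98 [313. 186.] [488.5, -247.9, 35.2, 19.6, 89.7] zp [36.8 41.3 43.1]
white 128 [133.  56.] [646.0, -101.2, 10.0, 24.9, 69.4] zp [17.8 22.1 26.4]
white 697 [294. 167.] [498.6, -236.8, 39.5, 45.4, 78.5] zp [19.2 21.9 23.2]
white 576 [334. 169.] [492.2, -269.1, 17.9, 45.1, 78.9] zp [20.8 22.  23.2]
white 348 [407. 324.] [285.5, -318.8, 14.3, 53.4, 53.8] zp [18.5 23.2 24.7]
board [496.2, -247.3, 110.1, 145.4, 78.3]
loupe [496.3, -248.3, 37.4, 37.4, 32.8] ((496.05389404296875, -248.40695190429688), 19.11933135986328)
tool delta [  1.1  -3.2 197.5]
```

Emit:
{"op": "step_arm", "data": {"plan": [[0.087,0.001,-0.002,0.05,0,0,0],[0.07,0,0,0.05,0,0,0],[0.06,0,0,0.05,0,0,0],[0.055,0,0,0.03,0,0,0],[0.055,0,0,0.016,0,0,0],[0.05,0,0,0,0,0,0],[0.035,0,0,0,0,0,0],[0.03,0,0,0,0,0,0],[0.03,0,0,0,0,0,0]], "newtons": 10}}

```text
clock: 2.78
tcp_pos: [497.6, -249.6, 36.2]
eef_rot: [0.995, -0.102, 0.001, 0.001]
wrist_force: [-0.8, -0.4, 5.3]
grip_width: 36.1
grip_force: 10.1
```

```bash
python3 - <<'E'
from h import *
s,M=state(); delta(M,s,495.3,-87.6,60)
E
```

```text
t 2.77 tcp [ 497.6 -249.6   36.2] yaw -11.7 zax [ 0.002 -0.002 -1.   ] w 36.1 gf 10.1 wf [-0.8 -0.4  5.3]
tool delta [ -35.1 -158.2  -24.1]
```

Emit:
{"op": "step_arm", "data": {"plan": [[0.03,0,0,-0.003,0,0,0],[0.03,0,0,-0.006,0,0,0],[0.03,0,0,-0.015,0,0,0],[0.03,0,0,-0.03,0,0,0],[0.03,0,0,-0.03,0,0,0],[0.03,0,0,0,0,0,0]]}}

```text
clock: 3.52
tcp_pos: [498.6, -250.4, 122.4]
eef_rot: [0.995, -0.102, 0.003, 0.002]
wrist_force: [-0.8, 1.0, -1.0]
grip_width: 35.8
grip_force: 10.0
```

```bash
python3 - <<'E'
from m import *
s,M=state(); f=grab('wrist','w2')
delta(M,s,495.3,-87.6,60)
for nm,lo,hi,zl,zh in (('white',(0,0,120),(180,60,255),17,27),('orange',(8,120,100),(20,255,255),17,27)):
    for a,c,Q in comps(f,lo,hi,zl,zh,60): print(nm,a,c,rect(Q),'zp',np.percentile(Q[:,2],[5,50,95]).round(1))
E
```

```text
t 3.52 tcp [ 498.6 -250.4  122.4] yaw -11.7 zax [ 0.006 -0.004 -1.   ] w 35.8 gf 10.0 wf [-0.8  1.  -1. ]
tool delta [ -36.7 -158.9   61.8]
white 399 [55. 39.] [646.5, -100.8, 11.9, 25.2, 69.4] zp [17.5 22.  26.5]
white 2524 [295. 200.] [498.7, -237.0, 40.1, 45.3, 78.6] zp [20.6 21.9 23. ]
white 1232 [340. 201.] [492.6, -269.6, 19.0, 44.6, 78.9] zp [20.7 21.9 23.1]
orange 550 [256. 202.] [505.8, -205.8, 7.0, 54.4, 78.3] zp [17.8 19.2 20.4]
orange 483 [365. 201.] [488.4, -288.4, 6.2, 54.0, 78.3] zp [17.8 19.3 20.5]
```

View pics/w2.png

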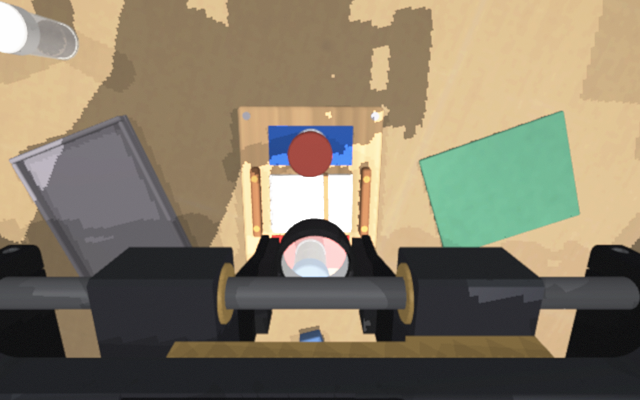

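The loupe is held between the jaws at (314,255), and the slips (white, near (310,200)) haven't moved. I'll carry the loupe to the middle of the tray.

Emit:
{"op": "step_arm", "data": {"plan": [[0.03,-0.012,-0.053,0,0,0,0],[0.03,-0.012,-0.053,0,0,0,0],[0.03,-0.013,-0.053,0,0,0,0],[0.03,0,0,0.03,0,0,0],[0.03,0,0,0.03,0,0,0],[0.03,0,0,0.03,0,0,0],[0.03,0,0,0.008,0,0,0],[0.03,0,0,0.004,0,0,0],[0.03,0,0,0,0,0,0]]}}

```text
clock: 4.7
tcp_pos: [492.5, -85.7, 16.8]
eef_rot: [0.995, -0.102, -0.0, -0.0]
wrist_force: [-0.0, 0.4, -0.1]
grip_width: 36.0
grip_force: 10.0
```

Emit:
{"op": "step_arm", "data": {"plan": [[0.03,0,0,0.0015,0,0,0],[0.03,0,0,0,0,0,0]]}}

```text
clock: 4.95
tcp_pos: [493.0, -85.9, 16.2]
eef_rot: [0.995, -0.102, 0.0, 0.0]
wrist_force: [-3.4, 0.7, 7.4]
grip_width: 36.2
grip_force: 10.0
```

```bash
python3 - <<'E'
from m import *
state(); f=grab('side'); P=pts(f)
m=(P[...,2]>13)&(P[...,2]<60)&(np.hypot(P[...,0]-494,P[...,1]+86)<17); v,u=np.nonzero(m); print(m.sum(), np.percentile(P[m][:,2],[1,50,99]) if m.sum() else '')
c=f['img'][140:240,250:370,::-1]; cv2.imwrite('pics/c3.png',cv2.resize(c,None,fx=6,fy=6,interpolation=cv2.INTER_CUBIC))
E
```

```text
t 4.95 tcp [493.  -85.9  16.2] yaw -11.7 zax [ 0. -0. -1.] w 36.2 gf 10.0 wf [-3.4  0.7  7.4]
14 [18.08620117 22.70076239 24.68169122]
```

View pics/c3.png

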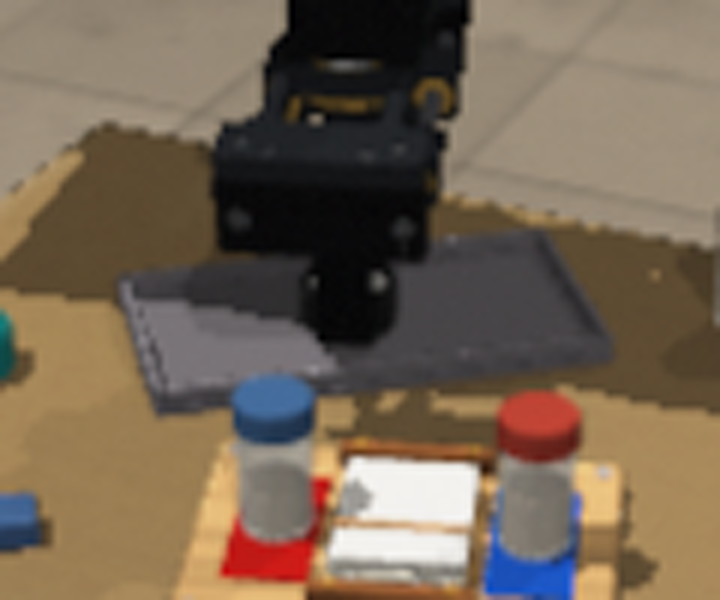

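The loupe touches the tray floor (7.4 N). I'll release it, lift, and go over the blue-capped vial.

Emit:
{"op": "step_arm", "data": {"plan": [[0.047,0,0,-0.001,0,0,0],[0.047,0,0,0,0,0,0],[0.047,0,0,-0.01,0,0,0],[0.06,0,0,-0.035,0,0,0],[0.06,0,0,-0.04,0,0,0],[0.06,-0.002,0.052,0,0,0,0],[0.06,-0.002,0.052,0,0,0,0],[0.06,-0.003,0.052,0,0,0,0],[0.06,0,0,0,0,0,0]]}}

```text
clock: 6.12
tcp_pos: [453.4, -240.4, 102.0]
eef_rot: [0.995, -0.104, 0.001, 0.001]
wrist_force: [-0.4, 0.4, -0.5]
grip_width: 60.1
grip_force: 0.0
```

```bash
python3 - <<'E'
from m import *
s,M=state(); f=grab('wrist'); P=pts(f)
for nm,(x,y),zl,zh,r in(('blue',(454,-238),59,70,20),('red',(540,-256),59,70,20),('loupe',(495,-86),17,30,27)):
    m=(P[...,2]>zl)&(P[...,2]<zh)&(np.hypot(P[...,0]-x,P[...,1]-y)<r)
    if m.sum()>20: print(nm,m.sum(),rect(P[m]),np.median(P[m][:,2]))
delta(M,s,454,-238,22)
E
```

```text
t 6.12 tcp [ 453.4 -240.4  102. ] yaw -12.0 zax [ 0.001 -0.002 -1.   ] w 60.1 gf 0.0 wf [-0.4  0.4 -0.5]
blue 1672 [453.4, -237.9, 27.6, 27.9, 76.1] 62.89788095913464
red 2343 [539.7, -256.2, 27.7, 27.7, 7.4] 62.87722680944907
loupe 2405 [489.9, -87.0, 37.2, 37.2, 74.0] 20.61082010908629
tool delta [-0.1 -2.6 80. ]
```

Emit:
{"op": "step_arm", "data": {"plan": [[0.06,0,-0.002,0.03,0,0,0],[0.06,0,0,0.03,0,0,0],[0.05,0,0,0.015,0,0,0],[0.045,0,0,0.006,0,0,0],[0.035,0,0,0,0,0,0],[0.02,0,0,0,0,0,0],[0.02,0,0,0,0,0,0],[0.02,0,0,0,0,0,0]]}}

```text
clock: 7.18
tcp_pos: [455.0, -235.4, 20.6]
eef_rot: [0.995, -0.102, 0.001, 0.0]
wrist_force: [0.3, -0.3, 2.7]
grip_width: 27.8
grip_force: 10.0
```

Emit:
{"op": "step_arm", "data": {"plan": [[0.034,0,0,0,0,0,0],[0.034,0,0,-0.005,0,0,0],[0.02,0,0,0,0,0,0],[0.02,0,0,0,0,0,0],[0.02,0,0,-0.005,0,0,0],[0.02,0,0,-0.02,0,0,0],[0.02,0,0,-0.04,0,0,0],[0.02,0,0,0,0,0,0]]}}

```text
clock: 8.18
tcp_pos: [456.7, -236.7, 93.6]
eef_rot: [0.995, -0.102, 0.003, 0.002]
wrist_force: [0.4, 0.3, -0.8]
grip_width: 27.6
grip_force: 10.0
```

```bash
python3 - <<'E'
from m import *
s,M=state(); f=grab('wrist','w4'); delta(M,s,436,-96,18)
for a,c,Q in comps(f,(0,0,120),(180,60,255),17,27,300): print(a,c,rect(Q))
E
```

```text
t 8.18 tcp [ 456.7 -236.7   93.6] yaw -11.7 zax [ 0.005 -0.004 -1.   ] w 27.6 gf 10.0 wf [ 0.4  0.3 -0.8]
tool delta [ -49.3 -133.8   74.9]
1879 [352. 151.] [492.3, -269.3, 18.5, 45.3, 79.1]
4246 [302. 152.] [498.5, -236.9, 40.1, 45.8, 79.0]
1466 [ 88. 210.] [490.7, -84.5, 30.3, 33.5, 71.1]
```

View pics/w4.png

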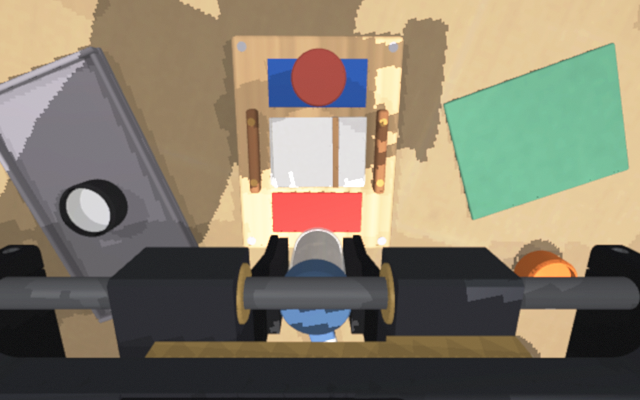

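The blue-capped vial is held at (318,285), the slips are unmoved, and the loupe stands in the tray at (92,208). I'll set the vial down in the near end of the tray.

Emit:
{"op": "step_arm", "data": {"plan": [[0.02,-0.016,-0.044,0,0,0,0],[0.02,-0.016,-0.045,0,0,0,0],[0.02,-0.016,-0.045,0,0,0,0],[0.02,0,0,0.03,0,0,0],[0.02,0,0,0.03,0,0,0],[0.02,0,0,0.009,0,0,0],[0.02,0,0,0.002,0,0,0],[0.02,0,0,0,0,0,0]]}}

```text
clock: 9.22
tcp_pos: [435.1, -94.6, 19.6]
eef_rot: [0.995, -0.102, 0.0, 0.0]
wrist_force: [0.8, 0.3, 0.1]
grip_width: 27.1
grip_force: 10.0
```

Emit:
{"op": "step_arm", "data": {"plan": [[0.02,0,0,0.0015,0,0,0],[0.02,0,0,0,0,0,0]]}}

```text
clock: 9.48
tcp_pos: [435.0, -94.4, 18.1]
eef_rot: [0.995, -0.102, 0.0, 0.0]
wrist_force: [1.2, 0.6, 0.2]
grip_width: 27.6
grip_force: 10.0
```

Emit:
{"op": "step_arm", "data": {"plan": [[0.02,0,0,0.001,0,0,0],[0.02,0,0,0,0,0,0]]}}

```text
clock: 9.72
tcp_pos: [435.7, -94.7, 17.6]
eef_rot: [0.995, -0.102, 0.001, 0.0]
wrist_force: [-1.1, -0.1, 6.2]
grip_width: 27.1
grip_force: 10.0
```

Emit:
{"op": "step_arm", "data": {"plan": [[0.044,0,0,-0.001,0,0,0],[0.044,0,0,0,0,0,0],[0.044,0,0,-0.015,0,0,0],[0.06,0,0,-0.034,0,0,0],[0.06,0,0,-0.034,0,0,0],[0.06,0.034,0.034,0,0,0,0],[0.06,0.034,0.034,0,0,0,0],[0.06,0.034,0.034,0,0,0,0],[0.06,0.033,0.034,0,0,0,0],[0.06,0,0,0,0,0,0]]}}

```text
clock: 10.98
tcp_pos: [540.5, -257.6, 101.4]
eef_rot: [0.995, -0.103, 0.001, 0.001]
wrist_force: [0.1, 0.1, 0.5]
grip_width: 60.1
grip_force: 0.0
```

```bash
python3 - <<'E'
from m import *
s,M=state(); f=grab('wrist'); P=pts(f)
for nm,(x,y),zl,zh,r in(('blue',(436,-95),50,63,20),('red',(540,-256),59,70,20),('loupe',(490,-86),17,30,27)):
    m=(P[...,2]>zl)&(P[...,2]<zh)&(np.hypot(P[...,0]-x,P[...,1]-y)<r)
    if m.sum()>20: print(nm,m.sum(),rect(P[m]),np.median(P[m][:,2]))
delta(M,s,540,-256,26)
E
```

```text
t 10.97 tcp [ 540.5 -257.6  101.4] yaw -11.9 zax [ 0.001 -0.001 -1.   ] w 60.1 gf 0.0 wf [0.1 0.1 0.5]
red 1680 [539.8, -256.2, 27.4, 28.3, 78.9] 62.905578169616064
tool delta [-0.9 -1.6 75.4]
```

Emit:
{"op": "step_arm", "data": {"plan": [[0.06,-0.001,-0.001,0.03,0,0,0],[0.06,0,0,0.03,0,0,0],[0.05,0,0,0.014,0,0,0],[0.035,0,0,0.001,0,0,0],[0.02,0,0,0,0,0,0],[0.02,0,0,0,0,0,0],[0.02,0,0,0,0,0,0],[0.02,0,0,-0.005,0,0,0],[0.02,0,0,-0.03,0,0,0],[0.02,0,0,-0.035,0,0,0]]}}

```text
clock: 12.28
tcp_pos: [537.6, -253.1, 95.6]
eef_rot: [0.995, -0.102, -0.001, -0.001]
wrist_force: [-0.1, -0.0, -0.2]
grip_width: 27.1
grip_force: 10.0
```

```bash
python3 - <<'E'
from m import *
s,M=state(); f=grab('wrist'); delta(M,s,554,-80,18)
P=pts(f)
for a,c,Q in comps(f,(0,0,120),(180,60,255),17,27,300): print(a,c,rect(Q))
E
```

```text
t 12.28 tcp [ 537.6 -253.1   95.6] yaw -11.7 zax [-0.002  0.001 -1.   ] w 27.1 gf 10.0 wf [-0.1 -0.  -0.2]
tool delta [ -19.  -172.8   77.8]
467 [45. 94.] [648.0, -101.6, 11.1, 25.1, 80.5]
305 [104. 318.] [484.5, -78.2, 18.5, 18.7, 87.6]
```

Emit:
{"op": "step_arm", "data": {"plan": [[0.02,-0.005,-0.043,0,0,0,0],[0.02,-0.005,-0.043,0,0,0,0],[0.02,-0.005,-0.043,0,0,0,0],[0.02,-0.005,-0.043,0,0,0,0],[0.02,0,0,0.03,0,0,0],[0.02,0,0,0.03,0,0,0],[0.02,0,0,0.013,0,0,0],[0.02,0,0,0.002,0,0,0],[0.02,0,0,0,0,0,0]]}}

```text
clock: 13.45
tcp_pos: [554.5, -81.5, 21.5]
eef_rot: [0.995, -0.102, 0.001, 0.0]
wrist_force: [0.9, -0.5, 0.5]
grip_width: 27.0
grip_force: 10.0
```

Emit:
{"op": "step_arm", "data": {"plan": [[0.02,0,0,0.002,0,0,0],[0.02,0,0,0.001,0,0,0],[0.02,0,0,0,0,0,0]]}}

```text
clock: 13.82
tcp_pos: [555.3, -81.7, 19.3]
eef_rot: [0.995, -0.102, 0.002, 0.0]
wrist_force: [0.1, -0.3, 5.9]
grip_width: 26.9
grip_force: 10.1
```

Emit:
{"op": "step_arm", "data": {"plan": [[0.044,0,0,-0.001,0,0,0],[0.044,0,0,0,0,0,0],[0.044,0,0,-0.015,0,0,0],[0.06,0,0,-0.033,0,0,0],[0.06,0,0,-0.05,0,0,0],[0.06,0,0,-0.05,0,0,0],[0.06,-0.008,0.058,0,0,0,0],[0.06,-0.008,0.058,0,0,0,0],[0.06,-0.007,0.059,0,0,0,0],[0.06,0,0,0,0,0,0]]}}

```text
clock: 15.08
tcp_pos: [494.5, -251.5, 167.7]
eef_rot: [0.994, -0.105, 0.0, 0.001]
wrist_force: [-0.6, 0.7, -0.7]
grip_width: 60.0
grip_force: 0.0
```

Emit:
{"op": "step_arm", "data": {"plan": [[0.06,0,0,0,0,0,-0.175],[0.06,0,0,0,0,0,-0.175],[0.06,0,0,0,0,0,-0.175],[0.06,0,0,0,0,0,-0.175],[0.06,0,0,0,0,0,-0.175],[0.06,0,0,0,0,0,-0.175],[0.06,0,0,0,0,0,-0.175],[0.06,0,0,0,0,0,-0.175],[0.06,0,0,0,0,0,-0.17],[0.06,0,0,0,0,0,0]]}}

```text
clock: 16.32
tcp_pos: [496.1, -246.7, 167.1]
eef_rot: [0.776, 0.631, 0.0, 0.0]
wrist_force: [-0.3, -0.2, -0.3]
grip_width: 60.4
grip_force: 0.0
```

```bash
python3 - <<'E'
from m import *
s,M=state(); f=grab('wrist','w5'); P=pts(f)
for nm,(x,y),zl,zh,r in(('blue',(436,-95),50,63,20),('red',(554,-80),50,63,20),('loupe',(490,-86),17,30,27)):
    m=(P[...,2]>zl)&(P[...,2]<zh)&(np.hypot(P[...,0]-x,P[...,1]-y)<r)
    if m.sum()>20: print(nm,m.sum(),rect(P[m]),np.median(P[m][:,2]))
for a,c,Q in comps(f,(0,0,100),(180,60,255),17,27,300): print(a,c,rect(Q))
delta(M,s,496.6,-248,21)
E
```

```text
t 16.32 tcp [ 496.1 -246.7  167.1] yaw 78.2 zax [ 0.  0. -1.] w 60.4 gf 0.0 wf [-0.3 -0.2 -0.3]
blue 1195 [433.2, -100.3, 20.1, 28.3, 79.0] 55.360626154141585
loupe 604 [488.2, -98.9, 12.4, 34.4, 78.0] 20.449772103406247
326 [266.   5.] [487.0, -97.0, 9.1, 28.1, 78.0]
2375 [317. 175.] [498.6, -237.7, 42.0, 46.0, 79.2]
924 [318. 211.] [492.3, -268.4, 18.4, 45.7, 78.5]
tool delta [ -1.2   0.7 146.1]
```

View pics/w5.png

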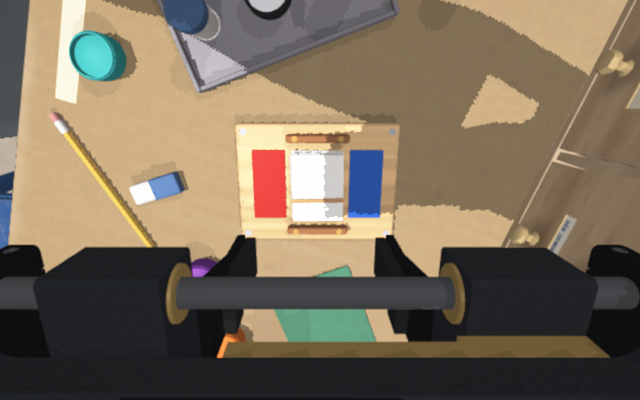

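The organiser now holds only the slips, at (317,185). Before fetching them I'll check the red vial and the loupe.

```bash
python3 - <<'E'
from m import *
for cam in('scene','side'):
  f=grab(cam); P=pts(f)
  for nm,(x,y),zl,zh,r in(('blue',(436,-95),46,63,22),('red',(554,-80),46,63,22),('loupe',(490,-86),15,30,27)):
    m=(P[...,2]>zl)&(P[...,2]<zh)&(np.hypot(P[...,0]-x,P[...,1]-y)<r)
    if m.sum()>8: print(cam,nm,m.sum(),rect(P[m]),'ztop',np.percentile(P[m][:,2],98).round(1))
E
```

```text
scene blue 259 [433.0, -94.7, 27.0, 28.1, 31.8] ztop 58.1
scene red 225 [554.5, -82.0, 27.0, 27.7, 6.0] ztop 57.5
scene loupe 387 [489.2, -84.3, 36.8, 37.2, 35.1] ztop 25.7
side blue 94 [438.5, -99.0, 26.6, 27.3, 32.9] ztop 56.6
side red 86 [559.9, -86.3, 28.2, 25.7, 56.0] ztop 56.3
side loupe 144 [493.7, -86.9, 35.2, 39.3, 10.4] ztop 24.9
```

Emit:
{"op": "step_arm", "data": {"plan": [[0.06,0,0,0.05,0,0,0],[0.06,0,0,0.05,0,0,0],[0.06,0,0,0.03,0,0,0],[0.06,0,0,0.01,0,0,0],[0.06,0,0,0.005,0,0,0],[0.06,0,0,0,0,0,0]]}}

```text
clock: 17.23
tcp_pos: [496.5, -248.3, 22.7]
eef_rot: [0.776, 0.631, 0.0, 0.001]
wrist_force: [0.6, 0.1, -0.6]
grip_width: 60.0
grip_force: 0.0
```

All three stand upright in the tray. I'll grip the slips and lift.

Emit:
{"op": "step_arm", "data": {"plan": [[0.055,0,0,0.001,0,0,0],[0.05,0,0,0,0,0,0],[0.04,0,0,0,0,0,0],[0.04,0,0,0,0,0,0],[0.04,0,0,0,0,0,0],[0.04,0,0,-0.003,0,0,0],[0.04,0,0,-0.012,0,0,0],[0.04,0,0,-0.03,0,0,0],[0.04,0,0,-0.03,0,0,0],[0.04,0,0,0,0,0,0]], "newtons": 15}}

```text
clock: 18.48
tcp_pos: [497.7, -249.1, 98.9]
eef_rot: [0.776, 0.631, 0.001, 0.003]
wrist_force: [0.1, -0.3, -0.9]
grip_width: 48.1
grip_force: 15.0
```

```bash
python3 - <<'E'
from m import *
s,M=state(); f=grab('wrist','w6'); delta(M,s,473.6,-400.1,14)
P=pts(f); hsv=cv2.cvtColor(f['img'],cv2.COLOR_RGB2HSV)
m=(P[...,2]>55)&(P[...,2]<95)&(hsv[...,1]<60)&(hsv[...,2]>100)&(np.hypot(P[...,0]-s['tcp_pos'][0],P[...,1]-s['tcp_pos'][1])<60)
if m.sum()>20: print(m.sum(),rect(P[m]),np.percentile(P[m][:,2],[5,50,95]).round(1))
E
```

```text
t 18.48 tcp [ 497.7 -249.1   98.9] yaw 78.2 zax [ 0.005 -0.003 -1.   ] w 48.1 gf 15.0 wf [ 0.1 -0.3 -0.9]
tool delta [-152.5    6.7   85.3]
570 [491.7, -225.0, 62.3, 31.6, 30.2] [88.8 92.  94.4]
```

View pics/w6.png

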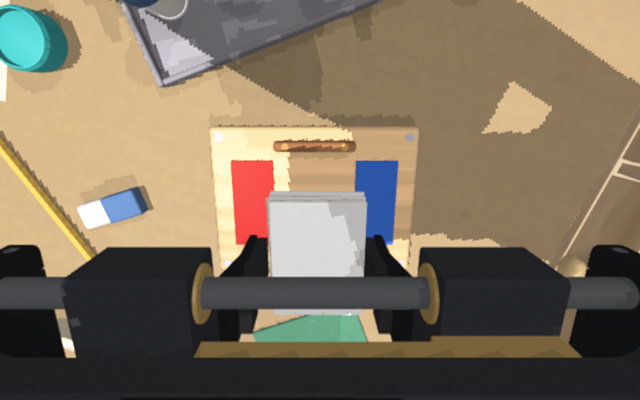

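The slips are held level (centre about (317,250)). I'll carry them over the mat and turn them by 20 degrees.

Emit:
{"op": "step_arm", "data": {"plan": [[0.04,-0.05,0.0025,0,0,0,0],[0.04,-0.051,0.0025,0,0,0,0],[0.04,-0.051,0.0025,0,0,0,0],[0.04,0,0,0,0,0,-0.115],[0.04,0,0,0,0,0,-0.115],[0.04,0,0,0.03,0,0,-0.115],[0.04,0,0,0.03,0,0,0],[0.04,0,0,0,0,0,0],[0.04,0,0,0,0,0,0]]}}

```text
clock: 19.65
tcp_pos: [472.0, -398.1, 35.6]
eef_rot: [0.656, 0.755, 0.0, -0.0]
wrist_force: [0.6, -0.0, -0.1]
grip_width: 47.9
grip_force: 15.0
```

```bash
python3 - <<'E'
from m import *
s,M=state(); delta(M,s,473.6,-400.1,14.7)
for cam in('side','scene','wrist'):
    f=grab(cam)
    for a,c,Q in comps(f,(60,60,20),(95,255,255),-5,9,300): print(cam,'mat',a,c,rect(Q))
    P=pts(f); hsv=cv2.cvtColor(f['img'],cv2.COLOR_RGB2HSV)
    m=(P[...,2]>27)&(P[...,2]<46)&(hsv[...,1]<60)&(hsv[...,2]>90)&(np.hypot(P[...,0]-474,P[...,1]+400)<45)
    if m.sum()>20: print(cam,'slips',m.sum(),rect(P[m]),np.percentile(P[m][:,2],[5,50,95]).round(1))
E
```

```text
t 19.65 tcp [ 472.  -398.1   35.6] yaw 98.0 zax [-0.  0. -1.] w 47.9 gf 15.0 wf [ 0.6 -0.  -0.1]
tool delta [-2.2  1.3 20.9]
side mat 1241 [312. 290.] [477.3, -401.2, 88.8, 107.3, 7.7]
side slips 652 [475.0, -399.6, 47.4, 63.8, 8.0] [30.1 36.2 37.7]
scene mat 882 [362. 184.] [472.2, -393.2, 89.2, 104.3, 8.9]
scene slips 490 [472.7, -396.4, 50.4, 66.5, 8.8] [29.4 37.3 39.3]
wrist mat 11005 [319. 176.] [470.1, -377.7, 89.2, 68.4, 8.0]
wrist slips 8657 [471.5, -396.7, 48.2, 63.9, 8.6] [30.7 37.5 38.5]
```

Emit:
{"op": "step_arm", "data": {"plan": [[0.04,-0.002,0.001,0.014,0,0,0],[0.04,0,0,0.005,0,0,0],[0.04,0,0,0.001,0,0,0],[0.04,0,0,0,0,0,0]]}}

```text
clock: 20.3
tcp_pos: [473.2, -399.9, 15.4]
eef_rot: [0.656, 0.755, 0.0, -0.0]
wrist_force: [-0.4, -0.6, -0.5]
grip_width: 48.1
grip_force: 15.0
```

Emit:
{"op": "step_arm", "data": {"plan": [[0.04,0,0,0.001,0,0,0],[0.04,0,0,0.0005,0,0,0],[0.04,0,0,0,0,0,0]]}}

```text
clock: 20.68
tcp_pos: [473.4, -400.1, 14.2]
eef_rot: [0.656, 0.755, -0.0, 0.0]
wrist_force: [-0.4, -0.7, 0.9]
grip_width: 48.0
grip_force: 15.0
```

Emit:
{"op": "step_arm", "data": {"plan": [[0.058,0,0,0,0,0,0],[0.058,0,0,0,0,0,0],[0.058,0,0,-0.01,0,0,0],[0.06,0,0,-0.05,0,0,0],[0.06,0,0,-0.05,0,0,0],[0.06,0,0,0,0,0,0],[0.06,0,0,0,0,0,0],[0.06,0,0,0,0,0,0]]}}

```text
clock: 21.68
tcp_pos: [472.4, -399.0, 122.3]
eef_rot: [0.656, 0.755, 0.0, -0.002]
wrist_force: [-0.4, 0.5, 0.2]
grip_width: 60.1
grip_force: 0.0
```

```bash
python3 - <<'E'
from m import *
s,M=state()
for cam in('side','scene'):
    f=grab(cam)
    for a,c,Q in comps(f,(60,60,20),(95,255,255),-5,9,300): print(cam,'mat',a,c,rect(Q))
    P=pts(f); hsv=cv2.cvtColor(f['img'],cv2.COLOR_RGB2HSV)
    m=(P[...,2]>11)&(P[...,2]<26)&(hsv[...,1]<60)&(hsv[...,2]>90)&(np.hypot(P[...,0]-474,P[...,1]+400)<45)
    if m.sum()>20: print(cam,'slips',m.sum(),rect(P[m]),np.percentile(P[m][:,2],[5,50,95]).round(1))
E
```

```text
t 21.68 tcp [ 472.4 -399.   122.3] yaw 98.0 zax [-0.002  0.002 -1.   ] w 60.1 gf 0.0 wf [-0.4  0.5  0.2]
side mat 1170 [313. 285.] [477.1, -401.2, 88.6, 109.5, 7.7]
side slips 590 [477.3, -400.6, 45.6, 63.0, 7.7] [13.2 14.8 16.3]
scene mat 825 [362. 181.] [472.6, -398.2, 88.7, 114.2, 8.0]
scene slips 432 [472.3, -397.3, 46.9, 64.4, 9.1] [12.8 15.2 16.9]
```

Emit:
{"op": "step_arm", "data": {"plan": [[0.06,0.051,0.01,0,0,0,0],[0.06,0.051,0.01,0,0,0,0],[0.06,0.051,0.01,0,0,0,0],[0.06,0.051,0.01,0,0,0,0],[0.06,0.051,0.01,0,0,0,0],[0.06,0.052,0.01,0,0,0,0.17],[0.06,0,0,0,0,0,0.17],[0.06,0,0,0,0,0,0.17],[0.06,0,0,0,0,0,0.17],[0.06,0,0,0,0,0,0.17]]}}

```text
clock: 23.02
tcp_pos: [489.4, -87.3, 123.1]
eef_rot: [0.91, 0.415, -0.001, -0.001]
wrist_force: [0.4, 1.1, -0.1]
grip_width: 59.8
grip_force: 0.0
```

Emit:
{"op": "step_arm", "data": {"plan": [[0.06,0,0,0,0,0,0.15],[0.06,0,0,0,0,0,0]]}}

```text
clock: 23.28
tcp_pos: [489.5, -87.4, 123.3]
eef_rot: [0.937, 0.348, -0.001, -0.0]
wrist_force: [-1.1, -0.4, -0.4]
grip_width: 60.1
grip_force: 0.0
```

```bash
python3 - <<'E'
from m import *
s,M=state(); f=grab('wrist','w7'); P=pts(f)
for nm,(x,y),zl,zh,r in(('blue',(436,-95),50,63,20),('red',(554,-80),50,63,20),('loupe',(490,-86),17,30,27)):
    m=(P[...,2]>zl)&(P[...,2]<zh)&(np.hypot(P[...,0]-x,P[...,1]-y)<r)
    if m.sum()>20: print(nm,m.sum(),rect(P[m]),np.median(P[m][:,2]))
delta(M,s,490,-87,18)
E
```

```text
t 23.27 tcp [489.5 -87.4 123.3] yaw 40.8 zax [-0.001  0.    -1.   ] w 60.1 gf 0.0 wf [-1.1 -0.4 -0.4]
blue 590 [440.2, -91.7, 13.6, 26.4, 40.5] 55.269385803778974
red 1585 [555.5, -83.5, 27.7, 27.7, 58.9] 55.403532113387456
loupe 1912 [490.4, -85.9, 37.6, 37.6, 60.6] 20.62290214054005
tool delta [7.000e-01 1.000e-01 1.053e+02]
```

View pics/w7.png

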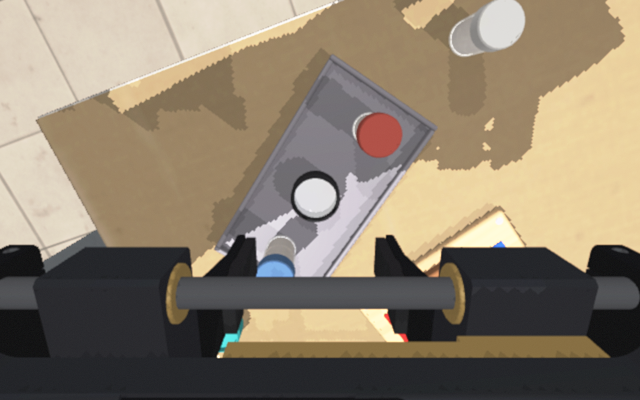

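The slips lie centred on the mat. The wrist view shows the loupe at (316,196), the red cap at (379,134) and the blue cap at (275,268), all upright. I'll take the loupe.

Emit:
{"op": "step_arm", "data": {"plan": [[0.05,0.0015,0,0.04,0,0,0],[0.05,0,0,0.04,0,0,0],[0.05,0,0,0.02,0,0,0],[0.05,0,0,0.006,0,0,0],[0.035,0,0,0,0,0,0],[0.03,0,0,0,0,0,0],[0.03,0,0,0,0,0,0],[0.03,0,0,-0.02,0,0,0],[0.03,0,0,-0.05,0,0,0],[0.03,0,0,-0.02,0,0,0]], "newtons": 10}}

```text
clock: 24.58
tcp_pos: [493.1, -87.2, 111.7]
eef_rot: [0.938, 0.348, 0.002, 0.002]
wrist_force: [0.7, 0.2, -0.4]
grip_width: 37.2
grip_force: 10.0
```

Emit:
{"op": "step_arm", "data": {"plan": [[0.03,0,0,0,0,0,-0.16],[0.03,0,0,0,0,0,-0.16],[0.03,0,0,0,0,0,-0.16],[0.03,0,0,0,0,0,-0.175],[0.03,0,0,0,0,0,0]]}}

```text
clock: 25.2
tcp_pos: [491.4, -86.7, 108.6]
eef_rot: [0.776, 0.63, 0.0, 0.0]
wrist_force: [-0.5, 0.0, 0.1]
grip_width: 37.1
grip_force: 10.0
```

```bash
python3 - <<'E'
from h import *
s,M=state(); delta(M,s,496.3,-247.4,24)
E
```

```text
t 25.2 tcp [491.4 -86.7 108.6] yaw 78.2 zax [ 0.001 -0.    -1.   ] w 37.1 gf 10.0 wf [-0.5  0.   0.1]
tool delta [-156.3   37.8   84.6]
```

Emit:
{"op": "step_arm", "data": {"plan": [[0.03,-0.052,0.0125,0,0,0,0],[0.03,-0.052,0.0125,0,0,0,0],[0.03,-0.052,0.0125,0,0,0,0],[0.03,0,0,0.03,0,0,0],[0.03,0,0,0.03,0,0,0],[0.03,0,0,0.018,0,0,0],[0.03,0,0,0,0,0,0],[0.03,0,0,0,0,0,0]]}}

```text
clock: 26.2
tcp_pos: [496.9, -247.3, 31.2]
eef_rot: [0.776, 0.631, 0.0, 0.001]
wrist_force: [0.3, 0.7, 0.2]
grip_width: 36.6
grip_force: 10.0
```

```bash
python3 - <<'E'
from m import *
s,M=state(); delta(M,s,496.3,-247.4,24)
f=grab('wrist','w8'); P=pts(f)
m=(P[...,2]>29)&(P[...,2]<40)&(np.hypot(P[...,0]-496,P[...,1]+247)<24); print(m.sum(),rect(P[m]),np.percentile(P[m][:,2],[5,50,95]))
for nm,lo,hi,zl,zh in (('bluepad',(105,130,60),(125,255,255),2,25),('redpad',(0,150,40),(8,255,255),2,25)):
    for a,c,Q in comps(f,lo,hi,zl,zh,300): print(nm,a,c,rect(Q))
E
```

```text
t 26.2 tcp [ 496.9 -247.3   31.2] yaw 78.2 zax [ 0.001 -0.001 -1.   ] w 36.6 gf 10.0 wf [0.3 0.7 0.2]
tool delta [-0.2 -0.6  7.2]
3795 [497.1, -241.9, 28.4, 44.7, 77.7] [30.61632175 32.81807354 36.7321021 ]
bluepad 3693 [399. 221.] [541.2, -248.7, 49.7, 29.5, 78.0]
redpad 3706 [234. 220.] [456.1, -231.3, 50.4, 31.5, 78.2]
```

Emit:
{"op": "step_arm", "data": {"plan": [[0.03,0,0,0.005,0,0,0],[0.03,0,0,0.001,0,0,0],[0.03,0,0,0,0,0,0]]}}

```text
clock: 26.62
tcp_pos: [496.7, -247.3, 25.1]
eef_rot: [0.776, 0.631, 0.0, 0.001]
wrist_force: [-1.3, -0.3, 4.4]
grip_width: 37.1
grip_force: 10.0
```

Emit:
{"op": "step_arm", "data": {"plan": [[0.05,0,0,-0.001,0,0,0],[0.05,0,0,0,0,0,0],[0.05,0,0,-0.01,0,0,0],[0.06,0,0,-0.045,0,0,0],[0.06,0,0,-0.045,0,0,0],[0.06,0.034,-0.0225,0,0,0,0],[0.06,0.034,-0.0225,0,0,0,0],[0.06,0.034,-0.0225,0,0,0,0],[0.06,0.034,-0.0225,0,0,0,0.17],[0.06,0,0,0,0,0,0.175]]}}

```text
clock: 27.88
tcp_pos: [434.5, -93.2, 125.3]
eef_rot: [0.873, 0.487, 0.0, -0.0]
wrist_force: [0.4, -0.8, -0.2]
grip_width: 60.1
grip_force: 0.0
```

Emit:
{"op": "step_arm", "data": {"plan": [[0.06,0,0,0,0,0,0.175],[0.06,0,0,0,0,0,0.175],[0.06,0,0,0,0,0,0.175],[0.06,0,0,0,0,0,0.175],[0.06,0,0,0,0,0,0.175],[0.06,0,0,0,0,0,0.175],[0.06,0,0,0,0,0,0.175],[0.06,0,0,0,0,0,0]]}}

```text
clock: 28.88
tcp_pos: [435.8, -95.5, 125.6]
eef_rot: [0.995, -0.101, 0.0, 0.0]
wrist_force: [0.2, 0.5, -0.1]
grip_width: 60.0
grip_force: 0.0
```

```bash
cat > v.py <<'E'
from m import *
s,M=state(); f=grab('wrist'); P=pts(f)
for nm,(x,y),zl,zh,r in(('blue',(436,-95),50,63,20),('red',(555,-82),50,63,20),('loupe',(496,-247),26,36,27)):
    m=(P[...,2]>zl)&(P[...,2]<zh)&(np.hypot(P[...,0]-x,P[...,1]-y)<r)
    if m.sum()>20: print(nm,m.sum(),rect(P[m]),np.median(P[m][:,2]))
E
python3 - <<'E'
from v import *
delta(M,s,436,-96,18)
for cam in ('scene','side'):
    f=grab(cam); P=pts(f); m=(P[...,2]>25)&(P[...,2]<37)&(np.hypot(P[...,0]-496,P[...,1]+247)<27); print(cam,m.sum(),rect(P[m]))
E
```

```text
t 28.88 tcp [435.8 -95.5 125.6] yaw -11.6 zax [ 0.001 -0.    -1.   ] w 60.0 gf 0.0 wf [ 0.2  0.5 -0.1]
blue 1320 [433.7, -96.1, 27.7, 27.8, 44.0] 55.390276414370206
red 1984 [555.0, -83.7, 27.7, 27.9, 82.2] 55.32544730654007
loupe 1876 [495.3, -246.7, 38.0, 37.9, 69.4] 27.54935465890884
tool delta [  0.2   0.4 107.6]
scene 24 [493.9, -244.3, 35.9, 16.6, 24.7]
side 174 [499.5, -248.7, 38.0, 36.5, 36.7]
```

Emit:
{"op": "step_arm", "data": {"plan": [[0.055,-0.002,0,0.04,0,0,0],[0.046,0,0,0.04,0,0,0],[0.046,0,0,0.02,0,0,0],[0.046,0,0,0.007,0,0,0],[0.02,0,0,0,0,0,0],[0.02,0,0,0,0,0,0],[0.02,0,0,0,0,0,0],[0.02,0,0,-0.005,0,0,0],[0.02,0,0,-0.04,0,0,0],[0.02,0,0,-0.04,0,0,0]]}}

```text
clock: 30.28
tcp_pos: [433.3, -94.9, 104.1]
eef_rot: [0.995, -0.102, -0.0, -0.0]
wrist_force: [0.2, 1.1, 0.0]
grip_width: 27.0
grip_force: 10.0
```

Emit:
{"op": "step_arm", "data": {"plan": [[0.02,0.034,0.034,0,0,0,0],[0.02,0.034,0.034,0,0,0,0],[0.02,0.034,0.034,0,0,0,0],[0.02,0.034,0.034,0,0,0,0],[0.02,0,0,0,0,0,0],[0.02,0,0,0,0,0,0]]}}

```text
clock: 31.02
tcp_pos: [538.6, -255.4, 102.8]
eef_rot: [0.995, -0.102, -0.001, -0.0]
wrist_force: [-0.2, -0.3, 0.2]
grip_width: 27.1
grip_force: 10.0
```

```bash
python3 - <<'E'
from m import *
s,M=state(); f=grab('wrist','w9'); delta(M,s,539.3,-256.2,26); P=pts(f)
for nm,lo,hi,zl,zh in (('bluepad',(105,130,60),(125,255,255),2,25),('bluecap',(100,90,20),(125,255,255),120,160)):
    for a,c,Q in comps(f,lo,hi,zl,zh,100): print(nm,a,c,rect(Q),np.median(Q[:,2]))
E
```

```text
t 31.02 tcp [ 538.6 -255.4  102.8] yaw -11.7 zax [-0.001  0.001 -1.   ] w 27.1 gf 10.0 wf [-0.2 -0.3  0.2]
tool delta [ 0.9  0.7 76.8]
bluepad 3135 [315. 202.] [540.0, -256.0, 62.9, 28.8, 78.0] 11.54448472456329
bluecap 812 [315. 269.] [547.4, -256.2, 26.6, 10.3, 88.9] 134.71285711113188
bluecap 1059 [315. 318.] [530.6, -254.0, 26.9, 10.5, 78.1] 139.07396225403727
```

View pics/w9.png

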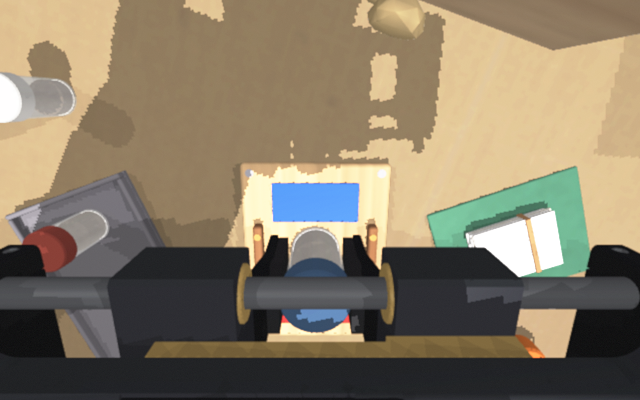

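The blue-capped vial (315,290) is held above the blue pad (315,202), and the red vial and the slips are undisturbed. I'll lower it.

Emit:
{"op": "step_arm", "data": {"plan": [[0.02,0.001,0.0005,0.03,0,0,0],[0.02,0,0,0.03,0,0,0],[0.02,0,0,0.012,0,0,0],[0.02,0,0,0.003,0,0,0],[0.02,0,0,0,0,0,0],[0.02,0,0,0,0,0,0]]}}

```text
clock: 31.82
tcp_pos: [541.0, -257.1, 29.4]
eef_rot: [0.995, -0.102, 0.001, 0.0]
wrist_force: [0.7, -0.2, -0.4]
grip_width: 26.9
grip_force: 10.0
```

Emit:
{"op": "step_arm", "data": {"plan": [[0.02,0,0,0.002,0,0,0],[0.02,0,0,0.001,0,0,0],[0.02,0,0,0,0,0,0]]}}

```text
clock: 32.2
tcp_pos: [541.2, -257.2, 26.6]
eef_rot: [0.995, -0.102, 0.001, 0.001]
wrist_force: [-1.0, 1.2, 7.0]
grip_width: 27.1
grip_force: 10.1
```

Emit:
{"op": "step_arm", "data": {"plan": [[0.044,0,0,-0.001,0,0,0],[0.044,0,0,0,0,0,0],[0.044,0,0,-0.015,0,0,0],[0.06,0,0,-0.04,0,0,0],[0.06,0,0,-0.04,0,0,0],[0.06,-0.005,-0.043,0,0,0,0],[0.06,-0.005,-0.043,0,0,0,0],[0.06,-0.005,-0.043,0,0,0,0],[0.06,-0.006,-0.043,0,0,0,0],[0.06,0,0,0,0,0,0]]}}

```text
clock: 33.45
tcp_pos: [554.7, -81.2, 121.9]
eef_rot: [0.995, -0.1, 0.0, -0.0]
wrist_force: [-0.5, -0.2, -0.3]
grip_width: 60.4
grip_force: 0.0
```

```bash
python3 - <<'E'
from v import *
delta(M,s,555,-83.7,18)
m=(P[...,2]>57)&(P[...,2]<70)&(np.hypot(P[...,0]-540,P[...,1]+256)<22); print('bluecap',m.sum(),rect(P[m]))
E
```

```text
t 33.45 tcp [554.7 -81.2 121.9] yaw -11.5 zax [ 0.001  0.    -1.   ] w 60.4 gf 0.0 wf [-0.5 -0.2 -0.3]
red 1359 [555.7, -83.9, 27.1, 27.7, 79.6] 55.411381317765944
loupe 1302 [498.7, -247.4, 38.1, 31.6, 72.1] 27.4786880867141
tool delta [  0.8   2.4 103.9]
bluecap 1736 [539.9, -256.9, 28.5, 28.1, 72.6]
```

Emit:
{"op": "step_arm", "data": {"plan": [[0.055,0.0015,0.002,0.04,0,0,0],[0.046,0,0,0.04,0,0,0],[0.046,0,0,0.018,0,0,0],[0.046,0,0,0.006,0,0,0],[0.02,0,0,0,0,0,0],[0.02,0,0,0,0,0,0],[0.02,0,0,0,0,0,0],[0.02,0,0,-0.005,0,0,0],[0.02,0,0,-0.04,0,0,0],[0.02,0,0,-0.04,0,0,0]]}}

```text
clock: 34.75
tcp_pos: [555.1, -86.0, 103.0]
eef_rot: [0.995, -0.102, -0.001, -0.0]
wrist_force: [0.9, 0.0, 0.5]
grip_width: 27.3
grip_force: 9.9
```

Emit:
{"op": "step_arm", "data": {"plan": [[0.02,-0.017,0.043,0,0,0,0],[0.02,-0.017,0.043,0,0,0,0],[0.02,-0.017,0.043,0,0,0,0],[0.02,-0.017,0.043,0,0,0,0],[0.02,0,0,0,0,0,0],[0.02,0,0,0,0,0,0]]}}

```text
clock: 35.5
tcp_pos: [454.2, -240.6, 102.4]
eef_rot: [0.995, -0.103, 0.0, -0.0]
wrist_force: [-0.7, 0.8, 0.3]
grip_width: 26.9
grip_force: 9.9
```

```bash
python3 - <<'E'
from m import *
s,M=state(); f=grab('wrist','w10'); delta(M,s,453.3,-238.2,26)
for nm,lo,hi,zl,zh in (('redpad',(0,150,40),(8,255,255),2,25),('redcap',(0,120,60),(8,255,255),120,160)):
    for a,c,Q in comps(f,lo,hi,zl,zh,100): print(nm,a,c,rect(Q),np.median(Q[:,2]))
E
```

```text
t 35.5 tcp [ 454.2 -240.6  102.4] yaw -11.8 zax [ 0.001  0.    -1.   ] w 26.9 gf 9.9 wf [-0.7  0.8  0.3]
tool delta [-1.5 -2.1 76.4]
redpad 3217 [311. 205.] [453.7, -237.8, 63.0, 29.5, 78.1] 11.52646314716901
redcap 604 [315. 270.] [463.5, -243.4, 23.2, 6.8, 75.6] 133.8372437771131
redcap 1373 [315. 320.] [446.0, -239.4, 27.1, 12.4, 77.2] 139.64057312940088
```

Emit:
{"op": "step_arm", "data": {"plan": [[0.02,-0.001,-0.0025,0.03,0,0,0],[0.02,0,0,0.03,0,0,0],[0.02,0,0,0.012,0,0,0],[0.02,0,0,0.002,0,0,0],[0.02,0,0,0,0,0,0],[0.02,0,0,0.001,0,0,0],[0.02,0,0,0,0,0,0]]}}

```text
clock: 36.42
tcp_pos: [454.0, -238.4, 27.7]
eef_rot: [0.995, -0.102, 0.001, 0.0]
wrist_force: [1.0, 0.3, -0.4]
grip_width: 27.1
grip_force: 9.9
```

Emit:
{"op": "step_arm", "data": {"plan": [[0.02,0,0,0.0015,0,0,0],[0.02,0,0,0,0,0,0]]}}

```text
clock: 36.67
tcp_pos: [453.8, -238.4, 25.9]
eef_rot: [0.995, -0.102, 0.0, 0.0]
wrist_force: [-0.3, 0.3, 1.3]
grip_width: 26.9
grip_force: 9.9
```

Light contact. I'll release, rise, back off and check.

Emit:
{"op": "step_arm", "data": {"plan": [[0.044,0,0,0,0,0,0],[0.044,0,0,0,0,0,0],[0.044,0,0,-0.015,0,0,0],[0.06,0,0,-0.04,0,0,0],[0.06,0,0,-0.05,0,0,0],[0.06,0,0,-0.05,0,0,0],[0.06,-0.03,0,-0.05,0,0,0],[0.06,0,0,0,0,0,0],[0.06,0,0,0,0,0,0]]}}

```text
clock: 37.8
tcp_pos: [424.1, -231.9, 231.0]
eef_rot: [0.995, -0.102, 0.0, 0.0]
wrist_force: [0.3, 0.5, -0.0]
grip_width: 60.0
grip_force: 0.0
```

```bash
python3 - <<'E'
from m import *
s,M=state(); f=grab('wrist','w11'); P=pts(f)
for nm,(x,y),zl,zh,r in(('red',(453.5,-238),58,70,22),('blue',(539.5,-256),58,70,22),('loupe',(496,-247),25,36,27),('slips',(474,-400),11,22,48)):
    m=(P[...,2]>zl)&(P[...,2]<zh)&(np.hypot(P[...,0]-x,P[...,1]-y)<r); print(nm,m.sum(),rect(P[m]),np.median(P[m][:,2]))
E
```

```text
t 37.8 tcp [ 424.1 -231.9  231. ] yaw -11.7 zax [ 0.001 -0.001 -1.   ] w 60.0 gf 0.0 wf [ 0.3  0.5 -0. ]
red 717 [452.0, -237.8, 27.0, 27.2, 77.7] 62.99784330485858
blue 915 [539.1, -257.6, 26.8, 27.8, 77.5] 62.90228920099628
loupe 1041 [494.9, -247.1, 37.6, 36.2, 78.6] 26.896650103859997
slips 2862 [472.1, -399.0, 46.2, 62.8, 8.0] 15.026075354780232
```

View pics/w11.png

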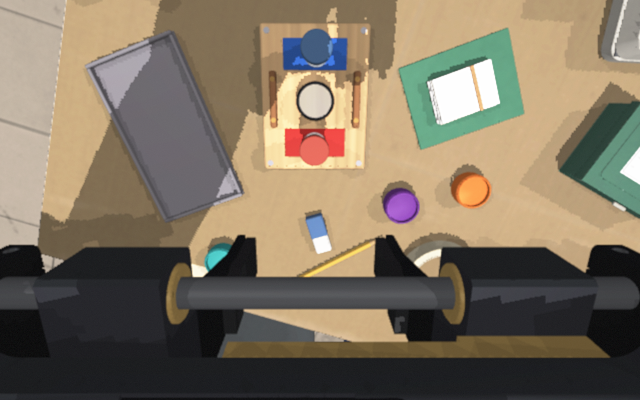

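The blue cap (315,47) is on blue, the red cap (315,148) on red, the loupe (314,100) in the bay and the slips (463,91) on the mat. Everything is within about 2 mm of its target, so I'll hand in.

```bash
python3 -c "
from station import arm
print(arm.close_job())"
```

```text
the job is handed in; nothing more can be done
None
```

I handed the job in at about 38 s of the 134 s allowed: the slips lie centred on the green mat, the red-capped and blue-capped vials stand on the pads of their own colours, the loupe is in the emptied bay, all measured within about 2 mm of centre, and I never touched the white vial; no verdict came back.

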